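# Index the vial rotator wheel

### The job

Of the two bench vial rotators, take the larger wheel (the one with eight small vials) and turn it by its rim, with fingertip friction, until the black index line, now hidden under the hood at its side, stands straight up at the top. Let go of the wheel so that it rests there, and leave the smaller wheel as it is.

Things in the scene. Friction and masses are not known exactly. Their poses are not given: they have to be found in the camera images.
- rotator: Larger bench vial rotator, fixed. Origin on the bench under the wheel's centre, z up, x along the axle roughly away from the robot, y in the wheel's plane. Axle 115 mm up; upright grey disc, diameter 160, 12 thick (x +-6). Housing 60 wide (y), 140 high, at x -24 to -86. White hood over the rim on the -y side only: 46 to 100 deg from the top, radius 52 to 92, x +-18. Top and +y side open.
- big_wheel (a joint): Turn of the larger wheel, rad. 0 (or a whole turn): index line straight up. Positive: line towards the -y side (hood); it starts at 0.9 to 1.4. To bring it up, the wheel's top must go towards the open +y side. Turns endlessly both ways, balanced; light bearing friction (0.02 N m) keeps it where it is let go. A firm pinch that does not turn with the wheel drags it about a seventh short.
- index (a point): Outer end of the larger wheel's black index line (8 mm wide, across the rim and 18 mm down both faces), on the rim at mid thickness, 80 mm from the axle; z axis radially outward. Eight amber vials, 12 mm thick, stand out to 20 mm either side of the disc's mid-plane at 37 mm radius; beyond 44 mm radius both faces are smooth and free to pinch.
- small_index (a point): Outer end of the like index line on the smaller rotator's wheel, which must be left as it is: 116 mm diameter, axle 115 mm up, four thicker vials, the same kind of hood on its -y side. It turns just as freely. It stands to the left or right of the larger one, centres 260 to 460 mm apart.
There are look-alikes about, which are no part of the job. Leave any brown look-alike of the rotator alone.

How it is judged:
By the outcome, as a careful person would: the job done as asked, in the order asked, and still so for the second after the job is handed in, with the robot touching nothing.
It also fails if it takes over 45 s, if anything falls off the work surface, if the arm or the gripper's body presses on something with over 40 N, if the wrist force passes 120 N, or if a joint passes its speed limit or range.

### The arm

A 6-joint arm with a two-finger parallel gripper is mounted at the origin on the work surface. World frame = base frame: x ahead of the robot, y to its left, z up, the work surface at z = 0. Lengths are in m, angles in rad, forces in N, time in s.
With the tool pointing down it reaches from about 0.375 to 0.9 m from the base axis. Payload 3.1 kg.
Tool frame: the origin (TCP) lies at the very end of the fingers, on their centre line; the grasp point (between the pads) lies robot.grasp_offset behind it (robot.grasp_offset is the distance from the TCP to the grasp point, in m); z points along the fingers, y is the direction in which the jaws open and shut (so a half turn about z gives the same grasp; the last joint's range is limited). The gripper opens to 87 mm and grips with 3 to 60 N. Pads are 19 mm wide; open, the fingers measure 117 mm over their backs; the gripper's body (75 mm by 190 mm) begins 51 mm behind the grasp point.
Start: joints at [-1.383, 0.527, 1.433, -0, 1.181, -0.178], TCP at [0.224, -0.584, 0.223] pointing down, gripper open.
Joint ranges: [-3.08, 3.08], [-0.75, 2.2], [0.22, 2.44], [-1.43, 4.57], [0, 2.65], [-2.85, 2.85]. Speed limits (rad/s): [2.79, 2.79, 3.14, 3.14, 3.14, 3.14].

### API

Orientations are given as a unit quaternion [x, y, z, w].
In Python, from rig import robot gives the robot as it stands.
- The arm moves only by the tool drive_tool, never from a script. Its argument "targets" is one flat list of numbers, 6 for each row, row after row: the shift along the tool's x, y, z in cm, then the turn, a rotation vector about the tool's x, y, z in degrees. A call has 1 to 12 rows; each row is the pose to reach, as a shift and turn from the pose commanded when the call began, along the tool's axes at that moment; what a row does not reach only later rows make up. A row lasts 1/12 s, in which the tool goes at most 41.7 mm and 7.16 degrees, less where a joint would pass 70% of its speed; a pose out of reach is approached as far as the arm can. A call with a gripper value outside its range is refused whole. "grip" is the gripper command: -1 is fully open, 1 is shut, values between are in proportion, set as the call begins (left out, the last holds). The fingers move at their own pace and stop on an object; "squeeze" is the grip in N (left out, the last holds). Time passes only in rows, so rows that repeat a pose let the fingers close. It gives the time, the measured TCP pose, the force and the opening at its end, in the units of the state.
- robot.get_obs(): the state, without advancing time (a new reading comes with each control period).
- robot.camera(name): name is "scene" or "top" or "wrist"; returns (picture, depth): 400x640x3 uint8, red, green, blue; 400x640 float32, m along the optical axis (not along the pixel's ray), 0 where there is no reading.
- robot.calibration(name): a dict with "mtx" (3x3 intrinsics, pixels), "R" (3x3) and "t" (3): a world point X has camera coordinates R X + t; the wrist camera has in their place "hand_eye" (4x4, takes a point from camera to tool coordinates, whose origin is the TCP and whose axes are the flange's). Camera axes: x right, y down, z forward; pixel columns grow to the right and rows downward; lengths in m; the calibration is good to about 2 mm. The wrist camera is an equidistant fisheye: a pixel r from the principal point sees the ray r / f radians off the axis. A picture is of the moment at which its call begins: read the wrist's pose just before it. calibration takes no time and is no camera call.
- robot.hand_in(): hands the job in, once; it reports no verdict.
The state is a dict: "time": time; "q": joint angles; "joint_velocities": joint speeds; "joint_torque": joint torques, N m; "position": TCP position; "tool_rot": TCP orientation; "ft_force": force on the tool from outside, world axes, zero at the start; "moment": the same for the moment, N m; "grip_width": finger opening in m.
Only numpy, scipy, OpenCV 4.12 (cv2) and the standard library are available. Lean on these libraries where they do the work, as an engineer would, in place of code of your own. Each camera call takes 0.05 s, during which the arm holds its last target.

## Working session

There is one attempt and no reset: what is moved stays moved. The work goes in short steps, Python scripts to look and compute and a tool call to move; the robot and the scene stay as the last step left them, time stands still between calls to the robot, and variables do not carry over. Pictures are saved under pics/ and viewed, and the job is handed in when it is done.

Besides the shell and the picture viewer there is one more tool, called after "Call:" by a JSON object that holds its "api" and its "payload". drive_tool: Moves the arm, as the interface text tells. Its arguments: {"type":"object","properties":{"targets":{"type":"array","items":{"type":"number"}},"grip":{"type":"number"},"squeeze":{"type":"number"}},"required":["targets"]}

```bash
ls; mkdir -p pics; python3 - <<'E'
from rig import robot
import cv2,numpy as np
print(robot.grasp_offset)
o=robot.get_obs();print({k:np.round(v,3) for k,v in o.items()})
for n in ("scene","top"):
    p,d=robot.camera(n);cv2.imwrite(f"pics/{n}0.png",p[...,::-1]);np.save(f"pics/{n}0.npy",d)
    c=robot.calibration(n);print(n,{k:np.round(v,3).tolist() for k,v in c.items()})
print({k:np.round(v,3).tolist() for k,v in robot.calibration("wrist").items()})
E
```

```text
pics
0.0187
{'time': np.float64(0.0), 'q': array([-1.384,  0.528,  1.434, -0.   ,  1.181, -0.178]), 'joint_velocities': array([-0.001,  0.002, -0.001, -0.001, -0.002,  0.001]), 'joint_torque': array([ -0.   , -44.005, -17.659,   0.063,   0.058,  -0.   ]), 'position': array([ 0.223, -0.583,  0.222]), 'tool_rot': array([ 0.983,  0.182, -0.   , -0.001]), 'ft_force': array([ 1.029, -0.149, -0.594]), 'moment': array([ 0.067, -0.024, -0.004]), 'grip_width': np.float64(0.087)}
scene {'mtx': [[424.571, 0.0, 317.468], [0.0, 424.571, 196.406], [0.0, 0.0, 1.0]], 'R': [[-0.534, 0.846, 0.008], [0.507, 0.327, -0.798], [-0.677, -0.422, -0.603]], 't': [0.254, -0.087, 1.425]}
top {'mtx': [[489.589, 0.0, 320.108], [0.0, 489.589, 203.753], [0.0, 0.0, 1.0]], 'R': [[-0.025, -0.999, -0.02], [-0.993, 0.027, -0.116], [0.117, 0.017, -0.993]], 't': [-0.021, 0.447, 1.339]}
{'mtx': [[309.707, 0.0, 323.359], [0.0, 309.707, 200.053], [0.0, 0.0, 1.0]], 'hand_eye': [[0.0, -0.965, -0.264, 0.072], [1.0, 0.0, -0.0, -0.0], [0.001, -0.264, 0.965, -0.163], [0.0, 0.0, 0.0, 1.0]]}
```

View pics/scene0.png

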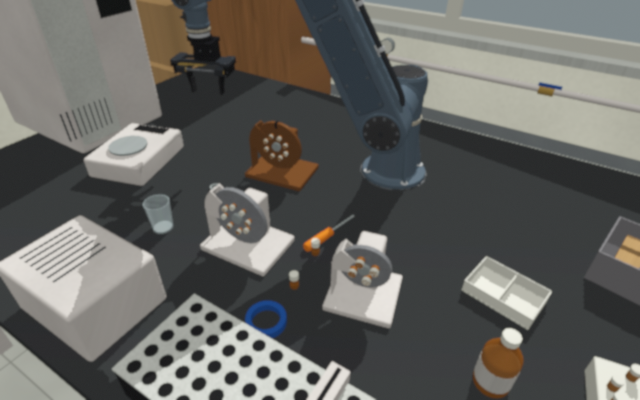

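View pics/top0.png

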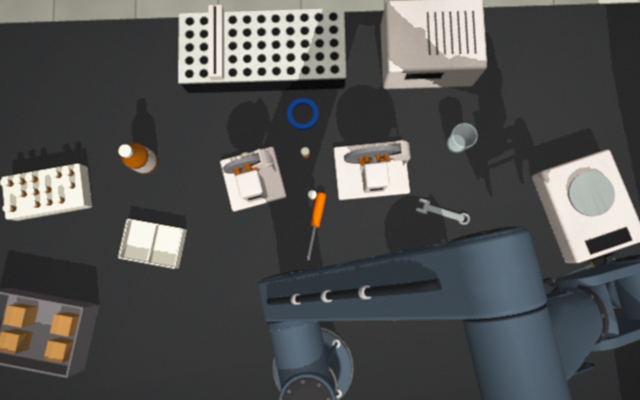

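The scene picture shows white rotators at about (240,215), larger with many vials, and (365,265), smaller with thick vials. A brown look-alike stands at (275,145). In the top view the larger one is at (375,152) and the smaller at (247,163). Next, close crops.

```bash
python3 - <<'E'
import cv2,numpy as np
s=cv2.imread("pics/scene0.png");t=cv2.imread("pics/top0.png")
a=cv2.resize(s[170:330,190:410],None,fx=3.6,fy=3.6,interpolation=cv2.INTER_CUBIC)
b=cv2.resize(t[130:220,210:420],None,fx=3.8,fy=3.8,interpolation=cv2.INTER_CUBIC)
cv2.imwrite("pics/cs0.png",a);cv2.imwrite("pics/ct0.png",b)
E
```

```text
(no output)
```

View pics/cs0.png

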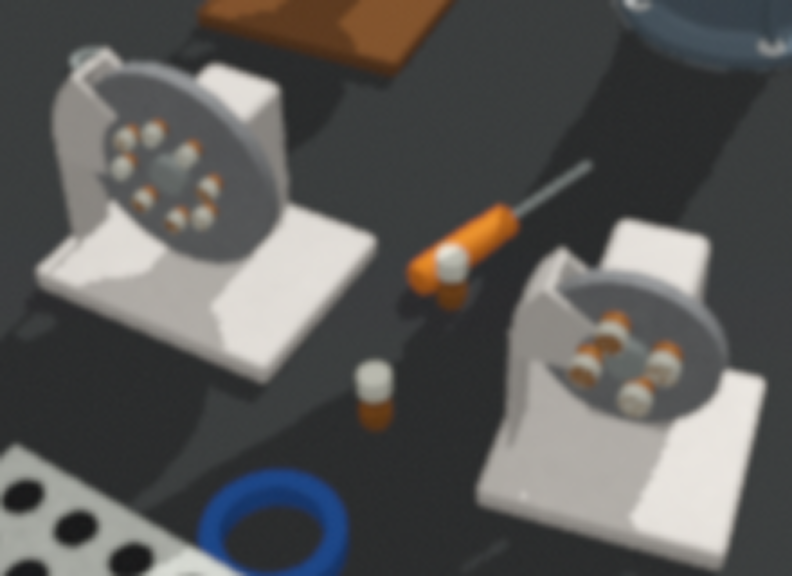

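View pics/ct0.png

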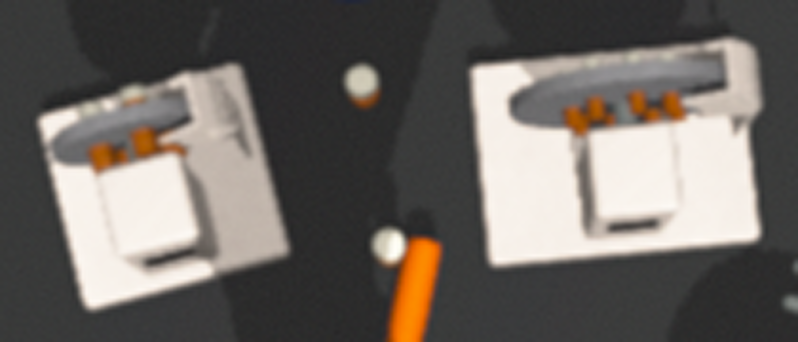

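The larger wheel (eight small vials) is scene (240,215) / top (375,152), with its hood on the -y side. That matches the description. The other candidates are the four-vial white one, scene (365,265), and the brown one, scene (275,145); both are to be left alone. Now I'll measure its pose.

```bash
cat > h.py <<'E'
import cv2,numpy as np
from rig import robot
def pts(n,d,m):
    c=robot.calibration(n);K=np.array(c["mtx"]);R=np.array(c["R"]);t=np.array(c["t"])
    v,u=np.nonzero(m&(d>0));z=d[v,u]
    P=np.c_[(u-K[0,2])/K[0,0]*z,(v-K[1,2])/K[1,1]*z,z]
    return (P-t)@R,u,v
def proj(n,X):
    c=robot.calibration(n);x=(np.array(c["R"])@np.atleast_2d(X).T).T+c["t"];x=x/x[:,2:];return (x@np.array(c["mtx"]).T)[:,:2]
def ray(n,uv):
    c=robot.calibration(n);R=np.array(c["R"]);d=np.linalg.inv(c["mtx"])@np.r_[uv,1];return -R.T@np.array(c["t"]),R.T@d
E
python3 - <<'E'
from h import *
for n,box in (("scene",(180,245,205,272)),("top",(135,172,330,415))):
    im=cv2.imread(f"pics/{n}0.png");d=np.load(f"pics/{n}0.npy")
    hsv=cv2.cvtColor(im,cv2.COLOR_BGR2HSV)
    r0,r1,c0,c1=box
    g=np.zeros(d.shape,bool);g[r0:r1,c0:c1]=True
    v=hsv[...,2];s=hsv[...,1]
    m=g&(v>60)&(v<150)&(s<75)
    X,u,w=pts(n,d,m)
    k=(X[:,2]>0.03)&(X[:,2]<0.21);X=X[k];u=u[k];w=w[k]
    print(n,len(X),X.min(0),X.max(0))
    # ransac plane, vertical normal
    rng=np.random.default_rng(0);best=None
    for _ in range(500):
        p=X[rng.choice(len(X),3,False)];nn=np.cross(p[1]-p[0],p[2]-p[0])
        if np.linalg.norm(nn)<1e-6: continue
        nn/=np.linalg.norm(nn);e=abs((X-p[0])@nn)<.003
        if abs(nn[2])<.3 and (best is None or e.sum()>best.sum()):best=e
    Q=X[best];c=Q.mean(0);U,S,V=np.linalg.svd(Q-c);print("plane",best.sum(),c,V[2],"ext",Q.min(0),Q.max(0))
    mm=np.zeros(d.shape,np.uint8);mm[w,u]=120;mm[w[best],u[best]]=255
    cv2.imwrite(f"pics/m_{n}.png",cv2.resize(mm[r0:r1,c0:c1],None,fx=6,fy=6,interpolation=0))
    np.save(f"pics/Q_{n}.npy",Q)
E
```

```text
scene 2443 [ 0.47502404 -0.26880169  0.03061003] [ 0.58795083 -0.09566324  0.19625098]
plane 1498 [ 0.56674284 -0.16631152  0.12085954] [0.99735314 0.07260381 0.0039237 ] ext [ 0.55876118 -0.2666712   0.03245414] [ 0.57727594 -0.09566324  0.194553  ]
top 592 [ 0.51900734 -0.270875    0.03452676] [ 0.58488402 -0.09937789  0.20029005]
plane 409 [ 0.55562269 -0.16771964  0.15337231] [-0.99789846 -0.06267124  0.01646163] ext [ 0.55020057 -0.26768854  0.03452676] [ 0.56454804 -0.09937789  0.20029005]
```

```bash
python3 - <<'E'
from h import *
from scipy.optimize import least_squares
for n in ("scene","top"):
    Q=np.load(f"pics/Q_{n}.npy");a=np.array([.9976,.069,0]);yy=np.array([-.069,.9976,0])
    P=np.c_[Q@yy,Q[:,2]]
    c=np.array([-.175-.039+0.0,.115]); 
    for it in range(5):
        d=P-c;th=np.arctan2(d[:,0],d[:,1]);r=np.hypot(*d.T)
        E=[]
        for b in np.arange(-35,130,6):
            k=(abs(np.degrees(th)-b)<3)&(r<.09)
            if k.sum()>2 and r[k].max()>.07:E.append(P[k][r[k].argmax()])
        E=np.array(E)
        f=least_squares(lambda p:np.hypot(*(E-p[:2]).T)-.080,c,loss="soft_l1",f_scale=.002);c=f.x
    print(n,len(E),c,np.abs(f.fun).mean(), "axis offset",np.median(Q@a))
    off=np.median(Q@a)
    print("centre world on that face",a*off+yy*c[0]+[0,0,c[1]])
# housing top & base from top depth
d=np.load("pics/top0.npy");m=np.zeros(d.shape,bool);m[150:200,355:400]=1
X,u,v=pts("top",d,m);k=abs(X[:,2]-.14)<.004;H=X[k]
print("housing",k.sum(),H.mean(0),H@a and 0 if False else [ (H@a).min(),(H@a).max(),(H@yy).min(),(H@yy).max()])
# baseplate rectangle
im=cv2.imread("pics/top0.png");hsv=cv2.cvtColor(im,cv2.COLOR_BGR2HSV)
E
```

```text
scene 28 [-0.21448337  0.11526559] 0.0008194342080195027 axis offset 0.5539318205163702
centre world on that face [ 0.56740174 -0.17574731  0.11526559]
top 28 [-0.21868982  0.12007496] 0.0015844097691402985 axis offset 0.5423095546818286
centre world on that face [ 0.55609761 -0.1807456   0.12007496]
housing 503 [ 0.50974315 -0.18338645  0.14048181] [np.float64(0.4618539158159516), np.float64(0.542867360005761), np.float64(-0.2775875375539487), np.float64(-0.16499882734640375)]
```

```bash
cat >> h.py <<'E'
from scipy.spatial.transform import Rotation as Ro
A=np.array([.9976,.069,0]);A/=np.linalg.norm(A);Y=np.array([-A[1],A[0],0]);Z=np.array([0,0,1.])
C=np.array([.5615,-.1765,.115])
def pose(r,th,ax=0.):
    """TCP at radius r, angle th deg from top toward +y; tool z radially inward, tool y=axle"""
    t=np.radians(th);u=np.sin(t)*Y+np.cos(t)*Z
    z=-u;y=A;x=np.cross(y,z)
    return C+r*u+ax*A,np.c_[x,y,z]
def rel(p,R,o=None):
    o=o or robot.get_obs();R0=Ro.from_quat(o["tool_rot"]).as_matrix()
    return np.round(R0.T@(p-o["position"])*100,2),np.round(Ro.from_matrix(R0.T@R).as_rotvec(degrees=True),2)
E
python3 - <<'E'
from h import *
d=np.load("pics/top0.npy");m=np.zeros(d.shape,bool);m[158:195,360:392]=1
X,u,v=pts("top",d,m);H=X[abs(X[:,2]-.14)<.004]
q=np.percentile(H@Y,[3,97]),np.percentile(H@A,[3,97]);print(len(H),q,np.mean(q[0]),"wheel",C@Y,C@A)
p,R=pose(.185,0);print(p,rel(p,R))
# brown location
d=np.load("pics/scene0.npy");m=np.zeros(d.shape,bool);m[120:165,252:300]=1
X,u,v=pts("scene",d,m);print(np.median(X,0),X[:,2].max())
E
```

```text
476 (array([-0.24501109, -0.18861475]), array([0.46412529, 0.52241348])) -0.21681292365693805 wheel -0.21482347039574817 0.5479830075532699
[ 0.5615 -0.1765  0.3   ] (array([ 46.11, -25.88,  -7.77]), array([ -0.08,  -0.09, -73.  ]))
[ 0.23568201 -0.31605159  0.11364861] 0.19547868492880816
```

Call:
{"api": "drive_tool", "payload": {"targets": [0,0,-4,0,0,0,0,0,-8,0,0,0,3,-1.7,-9,0,0,-5,6,-3.4,-9,0,0,-10,9,-5.1,-9,0,0,-15,12,-6.8,-9,0,0,-20,15,-8.5,-9,0,0,-25,18,-10.2,-9,0,0,-30,21,-11.9,-9,0,0,-35,24,-13.6,-9,0,0,-40,27,-15.3,-9,0,0,-45,30,-17,-9,0,0,-50], "grip": -1}}

```text
time: 1.1
position: [0.4435, -0.3158, 0.3122]
tool_rot: [0.813, 0.582, -0.0, -0.0]
ft_force: [1.2, -0.8, 0.2]
grip_width: 0.0871
```

```bash
python3 - <<'E'
from h import *
o=robot.get_obs();print(o["time"],o["position"],o["q"].round(3))
p,R=pose(.185,0);print(p,rel(p,R))
E
```

```text
1.1 [ 0.44352377 -0.31583076  0.31216478] [-0.824  0.322  1.518  0.     1.302 -0.496]
[ 0.5615 -0.1765  0.3   ] (array([16.99,  6.68,  1.22]), array([ -0.04,  -0.04, -22.76]))
```

Call:
{"api": "drive_tool", "payload": {"targets": [3,1.2,0.2,0,0,-4,6,2.4,0.4,0,0,-8,9,3.6,0.6,0,0,-12,12,4.8,0.8,0,0,-16,15,6,1,0,0,-20,16.8,6.6,1.2,0,0,-22.6,16.8,6.6,1.2,0,0,-22.6,16.8,6.6,1.2,0,0,-22.6]}}

```text
time: 1.77
position: [0.5601, -0.1793, 0.2998]
tool_rot: [0.684, 0.729, -0.0, -0.001]
ft_force: [-0.8, -0.8, 0.2]
grip_width: 0.0874
```

```bash
cat > look.py <<'E'
import sys,json
from h import *
n=sys.argv[1];o=robot.get_obs();p,d=robot.camera("wrist")
cv2.imwrite(f"pics/{n}.png",p[...,::-1]);np.save(f"pics/{n}.npy",d)
json.dump({k:np.asarray(v).tolist() for k,v in o.items()},open(f"pics/{n}.json","w"))
print(o["time"],o["position"],o["tool_rot"].round(4),o["q"].round(3),o["ft_force"].round(1));P,R=pose(.185,0);print(rel(P,R,o))
E
python3 look.py w1
```

```text
1.7667 [ 0.56006453 -0.17930788  0.29981911] [ 6.842e-01  7.293e-01 -5.000e-04 -7.000e-04] [-4.990e-01  3.990e-01  1.431e+00 -1.000e-03  1.313e+00 -5.630e-01] [-0.8 -0.8  0.2]
(array([ 0.27,  0.16, -0.02]), array([-0.1 , -0.02, -0.3 ]))
```

View pics/w1.png

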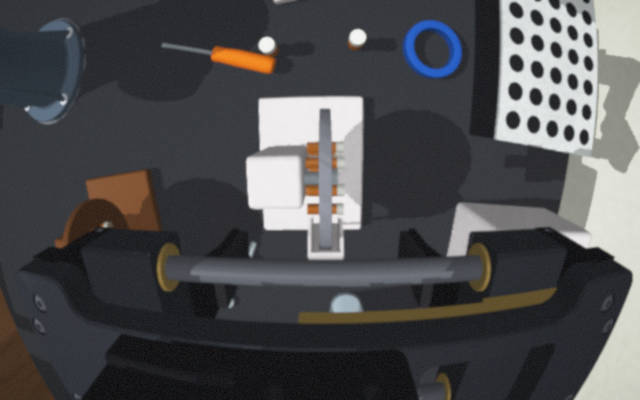

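The disc is edge-on at col ~325, rows 110–250, with the hood at (325,240) and the line still hidden. The fingers straddle it. I'll go lower for the second view.

Call:
{"api": "drive_tool", "payload": {"targets": [0.1,0.1,2,0,0,0,0.3,0.2,4,0,0,0,0.3,0.2,5.5,0,0,0,0.3,0.2,5.5,0,0,0,0.3,0.2,5.5,0,0,0]}}

```text
time: 2.23
position: [0.5609, -0.1782, 0.2451]
tool_rot: [0.686, 0.728, -0.0, -0.001]
ft_force: [0.0, -0.2, -0.5]
grip_width: 0.087
```

```bash
python3 look.py w2
cat > wr.py <<'E'
import json
from h import *
def wpts(n,m):
    d=np.load(f"pics/{n}.npy");o=json.load(open(f"pics/{n}.json"));c=robot.calibration("wrist");K=np.array(c["mtx"]);T=np.array(c["hand_eye"])
    v,u=np.nonzero(m&(d>0));z=d[v,u];D=wray(K,u,v)
    P=D/D[:,2:]*z[:,None];P=P@T[:3,:3].T+T[:3,3]
    return P@Ro.from_quat(o["tool_rot"]).as_matrix().T+o["position"],u,v
def wray(K,u,v):
    x=(u-K[0,2])/K[0,0];y=(v-K[1,2])/K[1,1];r=np.hypot(x,y)+1e-9
    return np.c_[x/r*np.sin(r),y/r*np.sin(r),np.cos(r)]
def raywrist(n,uv):
    o=json.load(open(f"pics/{n}.json"));c=robot.calibration("wrist");T=np.array(c["hand_eye"]);R=Ro.from_quat(o["tool_rot"]).as_matrix()
    D=wray(np.array(c["mtx"]),*np.atleast_2d(uv).T)@T[:3,:3].T@R.T
    return R@T[:3,3]+o["position"],D
E
python3 - <<'E'
from wr import *
for n,(r0,r1,c0,c1) in (("w1",(100,215,315,337)),("w2",(60,260,300,345))):
    im=cv2.imread(f"pics/{n}.png");hsv=cv2.cvtColor(im,cv2.COLOR_BGR2HSV)
    m=np.zeros(im.shape[:2],bool);m[r0:r1,c0:c1]=1
    m&=(hsv[...,1]<75)&(hsv[...,2]>60)&(hsv[...,2]<190)
    X,u,v=wpts(n,m)
    k=(X[:,2]>.15)&(X[:,2]<.21);X=X[k];a=X@A;y=X@Y
    r=np.hypot(y-C@Y,X[:,2]-.115)
    print(n,len(X),"axial pct",np.percentile(a,[3,50,97]),"zmax",X[:,2].max())
    q=np.polyfit(y,a,1);print("yaw resid deg",np.degrees(np.arctan(q[0])))
    # top circle: z vs y
    f=np.polyfit(y,X[:,2],2);print("apex y",-f[1]/2/f[0],"curv r",-1/2/f[0],np.polyval(f,-f[1]/2/f[0]), "C@Y",C@Y,"C@A",C@A)
E
```

```text
2.2333 [ 0.56086326 -0.1782107   0.24508429] [ 6.856e-01  7.280e-01 -4.000e-04 -9.000e-04] [-0.497  0.454  1.5   -0.     1.19  -0.557] [ 0.  -0.2 -0.5]
(array([ 0.17,  0.06, -5.49]), array([-0.11, -0.04, -0.53]))
w1 1284 axial pct [0.54196523 0.5473763  0.55271347] zmax 0.1973810503182806
yaw resid deg -0.11013938389192758
apex y -0.21006505181397572 curv r 0.05583869780555441 0.19505418687443268 C@Y -0.21482347039574817 C@A 0.5479830075532699
w2 2459 axial pct [0.54136297 0.5475232  0.56251771] zmax 0.19712164675017202
yaw resid deg -0.7121141863224493
apex y -0.20910368945212313 curv r 0.05999051724564924 0.19241774871936507 C@Y -0.21482347039574817 C@A 0.5479830075532699
```

View pics/w2.png

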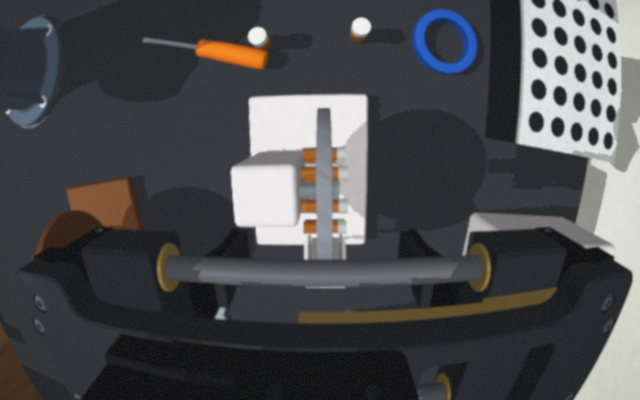

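```bash
python3 - <<'E'
from wr import *
from scipy.optimize import least_squares
for n,(r0,r1,c0,c1) in (("w1",(112,205,318,334)),("w2",(112,230,316,333))):
    m=np.zeros((400,640),bool);m[r0:r1,c0:c1]=1
    X,u,v=wpts(n,m);a=X@A;y=X@Y
    k=(abs(a-.5475)<.0045)&(X[:,2]>.12);y=y[k];z=X[k,2]
    for zfix in (None,.115):
        g=lambda p:np.hypot(y-p[0],z-(p[1] if zfix is None else zfix))-.08
        f=least_squares(g,[-.215,.115],loss="soft_l1",f_scale=.002);print(n,k.sum(),f.x,abs(f.fun).mean(),np.degrees(np.percentile(np.arctan2(y-f.x[0],z-.115),[1,99])))
E
```

```text
w1 895 [-0.21456518  0.11532798] 0.000533048562959179 [-5.38119529 67.30387146]
w1 895 [-0.21417685  0.115     ] 0.0005568453458534775 [-5.65516288 67.1959935 ]
w2 1451 [-0.21459508  0.11534408] 0.0005021602561403474 [-6.78249255 67.05780697]
w2 1451 [-0.21418656  0.115     ] 0.0005341352323902664 [-7.06735669 66.94373119]
```

The fits agree: axle axial 0.5476, lateral -0.2146, z 0.1153 (text: 0.115), residual 0.5 mm. Next I'll work out the approach to -25° (hood side, clear of the hood edge at -46°).

```bash
python3 - <<'E'
s=open('h.py').read().replace("C=np.array([.5615,-.1765,.115])","C=A*.5476+Y*-.2146+Z*.1153")
open('h.py','w').write(s)
E
cat > plan.py <<'E'
import sys
from h import *
# args: list of r:theta
o=robot.get_obs()
t=np.array(o["position"])-C;print("now r %.1f th %.1f ax %.1f mm"%(np.hypot(t@Y,t[2])*1e3,np.degrees(np.arctan2(t@Y,t[2])),t@A*1e3),"t",o["time"],"F",o["ft_force"].round(1),"w",round(float(o["grip_width"]),4))
Rt=Ro.from_quat(o["tool_rot"]).as_matrix();print("tool-z th %.2f"%np.degrees(np.arctan2(-Rt[:,2]@Y,-Rt[2,2])),"q",o["q"].round(2))
for a in sys.argv[1:]:
    r,th=map(float,a.split(":"));s,v=rel(*pose(r/1e3,th),o);print(a,s,v)
E
python3 plan.py 130:-8 130:-16 130:-25 100:-25 60:-25
```

```text
now r 130.8 th -0.9 ax 0.5 mm t 2.2833 F [0.4 0.  0.5] w 0.0871
tool-z th 0.03 q [-0.5   0.45  1.5  -0.    1.19 -0.56]
130:-8 [-1.6  -0.03  0.21] [ 0.06  8.03 -0.5 ]
130:-16 [-3.37 -0.02  0.59] [ 0.09 16.03 -0.5 ]
130:-25 [-5.28 -0.    1.3 ] [ 0.13 25.03 -0.49]
100:-25 [-4.01 -0.01  4.02] [ 0.13 25.03 -0.49]
60:-25 [-2.32 -0.03  7.64] [ 0.13 25.03 -0.49]
```

Call:
{"api": "drive_tool", "payload": {"targets": [-0.8,0,0.1,0,4,-0.2,-1.6,0,0.2,0,8,-0.5,-2.5,0,0.4,0,12,-0.5,-3.4,0,0.6,0,16,-0.5,-4.3,0,0.9,0,20.5,-0.5,-5.3,0,1.3,0,25,-0.5,-5.3,0,1.3,0,25,-0.5,-5.3,0,1.3,0,25,-0.5]}}

```text
time: 2.95
position: [0.5652, -0.2323, 0.2327]
tool_rot: [0.667, 0.714, 0.148, -0.157]
ft_force: [-0.4, -0.3, -0.4]
grip_width: 0.0872
```

```bash
python3 plan.py 110:-25 80:-25 60:-25;python3 look.py w3
```

```text
now r 130.2 th -25.6 ax 0.2 mm t 2.95 F [-0.4 -0.3 -0.4] w 0.0872
tool-z th -24.92 q [-0.73  0.62  1.31  0.3   1.53 -0.85]
110:-25 [ 0.13 -0.03  2.02] [ 0.16  0.08 -0.02]
80:-25 [ 0.13 -0.04  5.02] [ 0.16  0.08 -0.02]
60:-25 [ 0.14 -0.04  7.02] [ 0.16  0.08 -0.02]
2.95 [ 0.56521797 -0.2323164   0.23272126] [ 0.6666  0.7135  0.1482 -0.1568] [-0.726  0.618  1.309  0.302  1.535 -0.854] [-0.4 -0.3 -0.4]
(array([ 7.94, -0.02, -3.76]), array([  0.15, -24.92,  -0.06]))
```

View pics/w3.png

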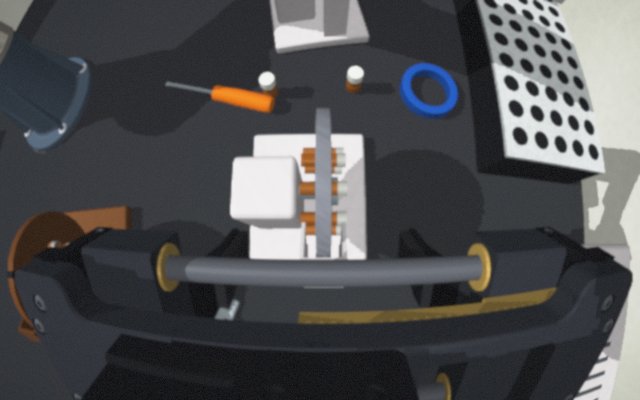

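The disc at col 323 is centred between the fingers (inner edges ~245 and ~405). Moving in to r = 60 mm.

Call:
{"api": "drive_tool", "payload": {"targets": [0.1,0,2,0,0,0,0.1,0,4,0,0,0,0.1,0,5.5,0,0,0,0.1,0,7,0,0,0,0.1,0,7,0,0,0]}}

```text
time: 3.42
position: [0.5618, -0.196, 0.1687]
tool_rot: [0.664, 0.715, 0.148, -0.16]
ft_force: [-0.1, -0.4, -0.2]
grip_width: 0.0871
```

Call:
{"api": "drive_tool", "payload": {"targets": [0,0,0,0,0,0,0,0,0,0,0,0,0,0,0,0,0,0,0,0,0,0,0,0,0,0,0,0,0,0,0,0,0,0,0,0,0,0,0,0,0,0,0,0,0,0,0,0], "grip": 1, "squeeze": 8}}

```text
time: 4.08
position: [0.5632, -0.1998, 0.1696]
tool_rot: [0.665, 0.714, 0.148, -0.158]
ft_force: [0.0, -0.2, -0.1]
grip_width: 0.0413
```

```bash
python3 plan.py 60:-20 60:-15 60:-10 60:-5 60:0 60:5 60:8
```

```text
now r 59.2 th -23.5 ax 0.5 mm t 4.0833 F [ 0.  -0.2 -0.1] w 0.0413
tool-z th -25.00 q [-0.69  0.67  1.41  0.32  1.38 -0.87]
60:-20 [ 0.37 -0.05 -0.06] [ 0.08 -5.    0.11]
60:-15 [ 0.89 -0.04  0.01] [  0.08 -10.     0.11]
60:-10 [ 1.4  -0.04  0.12] [  0.09 -15.     0.1 ]
60:-5 [ 1.9  -0.04  0.28] [  0.09 -20.     0.1 ]
60:0 [ 2.38 -0.04  0.48] [  0.09 -25.     0.1 ]
60:5 [ 2.84 -0.04  0.72] [  0.1  -30.     0.09]
60:8 [ 3.11 -0.04  0.88] [  0.1  -33.     0.09]
```

Call:
{"api": "drive_tool", "payload": {"targets": [0,0,0,0,0,0,0,0,0,0,0,0,0,0,0,0,0,0,0,0,0,0,0,0,0,0,0,0,0,0,0,0,0,0,0,0,0,0,0,0,0,0,0,0,0,0,0,0]}}

```text
time: 4.75
position: [0.5629, -0.1996, 0.1695]
tool_rot: [0.665, 0.714, 0.148, -0.158]
ft_force: [-0.7, 0.6, -0.2]
grip_width: 0.0121
```

```bash
python3 plan.py 60:-20 60:-15 60:-10 60:-5 60:0 60:5 60:8
```

```text
now r 59.0 th -23.3 ax 0.2 mm t 4.75 F [-0.7  0.6 -0.2] w 0.0121
tool-z th -25.01 q [-0.69  0.67  1.41  0.32  1.38 -0.87]
60:-20 [ 0.35 -0.02 -0.08] [ 0.02 -5.01  0.12]
60:-15 [ 0.87 -0.01 -0.01] [  0.03 -10.01   0.12]
60:-10 [ 1.38 -0.01  0.1 ] [  0.03 -15.01   0.11]
60:-5 [ 1.88 -0.01  0.26] [  0.04 -20.01   0.11]
60:0 [ 2.37 -0.01  0.46] [  0.04 -25.01   0.11]
60:5 [ 2.83 -0.01  0.7 ] [  0.05 -30.01   0.11]
60:8 [ 3.1  -0.01  0.87] [  0.05 -33.01   0.11]
```

```bash
cat > arc.py <<'E'
import sys,numpy as np
r,e=map(float,sys.argv[1:3])
for d in map(float,sys.argv[3:]):
    t=np.radians(d);print(d,round((r*np.sin(t)+e*(np.cos(t)-1))/10,2),round((r*(1-np.cos(t))+e*np.sin(t))/10,2))
E
python3 arc.py 59 1.7 2 5 8 11 14 17 20 23 26 29 32 35
```

```text
2.0 0.21 0.01
5.0 0.51 0.04
8.0 0.82 0.08
11.0 1.12 0.14
14.0 1.42 0.22
17.0 1.72 0.31
20.0 2.01 0.41
23.0 2.29 0.54
26.0 2.57 0.67
29.0 2.84 0.82
32.0 3.1 0.99
35.0 3.35 1.16
```

Call:
{"api": "drive_tool", "payload": {"targets": [0.21,0,0.01,0,-2,0,0.51,0,0.04,0,-5,0,0.82,0,0.08,0,-8,0,1.12,0,0.14,0,-11,0,1.42,0,0.22,0,-14,0,1.72,0,0.31,0,-17,0,2.01,0,0.41,0,-20,0,2.29,0,0.54,0,-23,0,2.57,0,0.67,0,-26,0,2.84,0,0.82,0,-29,0,3.1,0,0.99,0,-32,0,3.35,0,1.16,0,-35,0]}}

```text
time: 5.75
position: [0.5604, -0.1645, 0.1731]
tool_rot: [0.679, 0.729, -0.06, 0.065]
ft_force: [-0.5, -3.1, -4.5]
grip_width: 0.0119
```

```bash
python3 plan.py;python3 look.py w4; python3 arc.py 59 1.7 3 6 9 12 15; python3 - <<'E'
from h import *
p,d=robot.camera("scene");cv2.imwrite("pics/s4.png",cv2.resize(p[150:260,180:340,::-1],None,fx=4,fy=4,interpolation=cv2.INTER_CUBIC))
E
```

```text
now r 59.0 th 11.6 ax 0.1 mm t 5.75 F [-0.5 -3.1 -4.5] w 0.0119
tool-z th 10.14 q [-0.39  0.52  1.63 -0.2   0.92 -0.35]
5.75 [ 0.56039689 -0.16445051  0.1731009 ] [ 0.6791  0.7287 -0.0597  0.0652] [-0.394  0.519  1.634 -0.199  0.916 -0.348] [-0.5 -3.1 -4.5]
(array([-3.410e+00,  1.000e-02, -1.231e+01]), array([ 0.1 , 10.14,  0.07]))
3.0 0.31 0.02
6.0 0.62 0.05
9.0 0.92 0.1
12.0 1.22 0.16
15.0 1.52 0.25
```

View pics/s4.png

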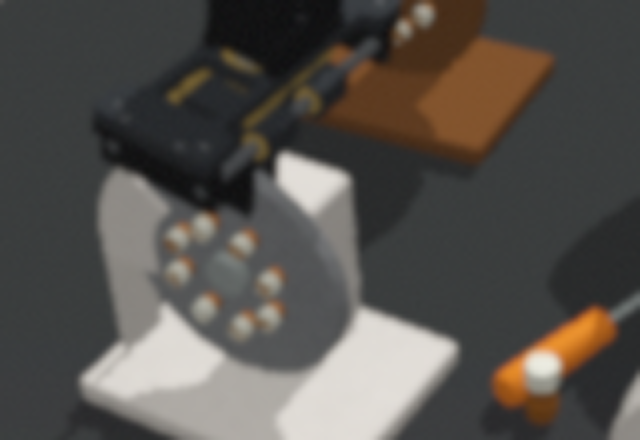

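View pics/w4.png

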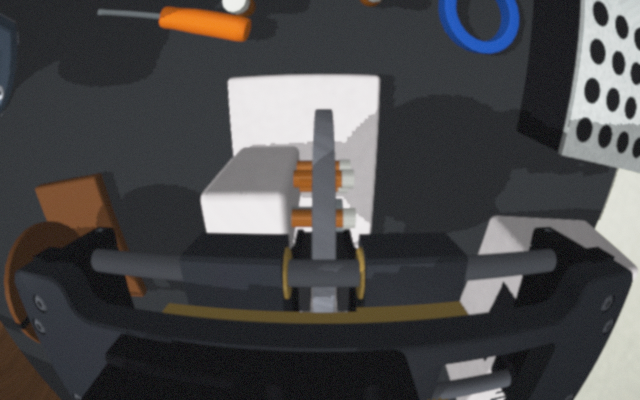

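The wheel is turning with the gripper; the line is not visible yet, being behind the hand. Continuing 15° more.

Call:
{"api": "drive_tool", "payload": {"targets": [0.31,0,0.02,0,-3,0,0.62,0,0.05,0,-6,0,0.92,0,0.1,0,-9,0,1.22,0,0.16,0,-12,0,1.52,0,0.25,0,-15,0,1.52,0,0.25,0,-15,0,1.52,0,0.25,0,-15,0]}}

```text
time: 6.43
position: [0.5593, -0.1493, 0.1677]
tool_rot: [0.666, 0.714, -0.146, 0.157]
ft_force: [-1.1, 2.0, 2.4]
grip_width: 0.0119
```

```bash
python3 plan.py 60:25 140:25; python3 - <<'E'
from h import *
p,d=robot.camera("scene");cv2.imwrite("pics/s5.png",cv2.resize(p[150:260,180:340,::-1],None,fx=4,fy=4,interpolation=cv2.INTER_CUBIC))
E
```

```text
now r 59.0 th 27.3 ax 0.1 mm t 6.4333 F [-1.1  2.   2.4] w 0.0119
tool-z th 24.83 q [-0.24  0.54  1.7  -0.56  0.84  0.06]
60:25 [-0.24 -0.01 -0.11] [ 0.05 -0.17  0.05]
140:25 [-0.22 -0.   -8.11] [ 0.05 -0.17  0.05]
```

View pics/s5.png

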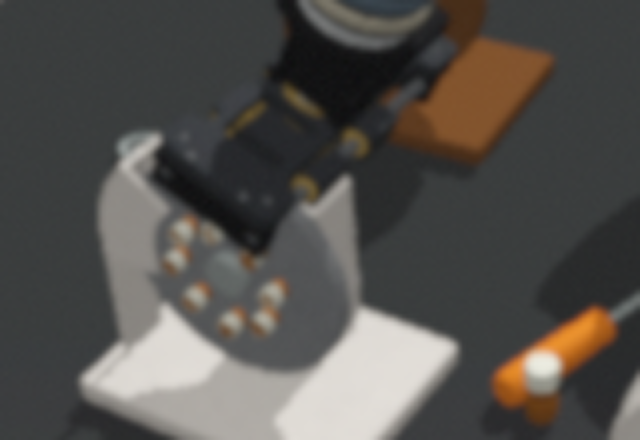

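Releasing and withdrawing for a look.

Call:
{"api": "drive_tool", "payload": {"targets": [0,0,0,0,0,0,0,0,0,0,0,0,0,0,0,0,0,0,0,0,0,0,0,0,0,0,0,0,0,0,0,0,0,0,0,0,0,0,-2,0,0,0,0,0,-4,0,0,0,0,0,-6,0,0,0,0,0,-8,0,0,0,0,0,-9,0,0,0,0,0,-9,0,0,0], "grip": 0}}

```text
time: 7.48
position: [0.5582, -0.1115, 0.252]
tool_rot: [0.665, 0.714, -0.145, 0.161]
ft_force: [1.4, -0.9, 0.3]
grip_width: 0.0437
```

```bash
python3 plan.py; python3 - <<'E'
from h import *
for s in (.05,0,-.05,-.1):
    _,R=pose(.1,0);print(rel(C+Y*s+Z*.165,R))
E
```

```text
now r 151.3 th 25.4 ax 1.6 mm t 7.4833 F [ 1.4 -0.9  0.3] w 0.0437
tool-z th 25.07 q [-0.17  0.42  1.63 -0.5   1.03  0.  ]
(array([-2.54, -0.14, -1.93]), array([ 0.41, 25.07,  0.08]))
(array([-7.07, -0.16,  0.18]), array([ 0.41, 25.07,  0.08]))
(array([-11.6 ,  -0.17,   2.3 ]), array([ 0.41, 25.07,  0.08]))
(array([-16.13,  -0.19,   4.42]), array([ 0.41, 25.07,  0.08]))
```

Call:
{"api": "drive_tool", "payload": {"targets": [-1.5,0,-1.5,0,5,0,-3.5,0,-1.3,0,10,0,-6,-0.1,-0.4,0,15,0,-8.5,-0.1,0.8,0,20,0,-11,-0.2,2,0.2,25,0,-13.5,-0.2,3.2,0.3,25,0,-16,-0.2,4.4,0.4,25,0,-16,-0.2,4.4,0.4,25,0,-16,-0.2,4.4,0.4,25,0]}}

```text
time: 8.23
position: [0.5653, -0.2773, 0.2754]
tool_rot: [0.684, 0.73, -0.002, -0.003]
ft_force: [-0.1, 0.5, 0.1]
grip_width: 0.0435
```

```bash
python3 look.py w6; python3 - <<'E'
from h import *
p,d=robot.camera("scene");np.save("pics/s6.npy",d);cv2.imwrite("pics/s6f.png",p[...,::-1]);cv2.imwrite("pics/s6.png",cv2.resize(p[160:260,190:330,::-1],None,fx=5,fy=5,interpolation=cv2.INTER_CUBIC))
E
```

```text
8.2333 [ 0.56534884 -0.2772687   0.27537885] [ 0.6836  0.7298 -0.002  -0.0031] [-0.632  0.485  1.353 -0.003  1.31  -0.696] [-0.1  0.5  0.1]
(array([10.11,  0.22, -2.48]), array([-0.41, -0.1 , -0.21]))
```

View pics/s6.png

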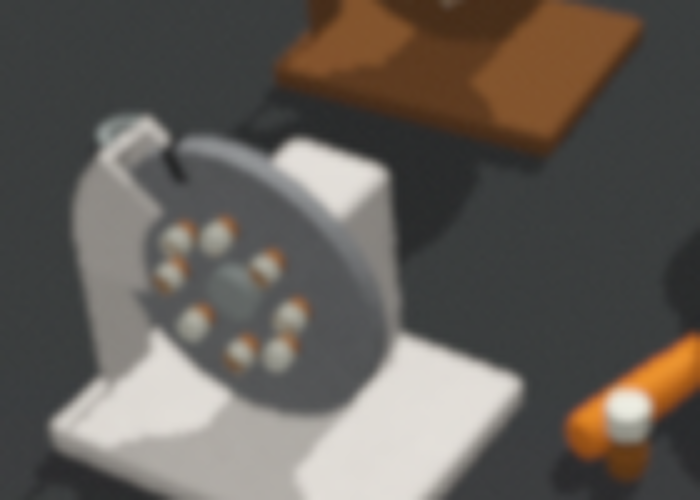

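View pics/w6.png

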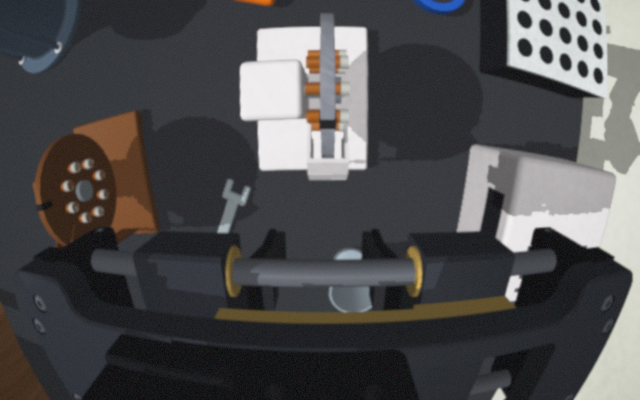

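The index line is visible in the scene crop at (175,165), i.e. pixel (225,193), just out of the hood. Zooming the wrist picture.

```bash
python3 - <<'E'
from wr import *
im=cv2.imread("pics/w6.png");cv2.imwrite("pics/w6c.png",cv2.resize(im[10:185,290:365],None,fx=3.4,fy=3.4,interpolation=cv2.INTER_CUBIC))
g=cv2.cvtColor(im,cv2.COLOR_BGR2GRAY)
print(g[80:165,322:333].mean(1).round().astype(int))
# scene: dark pixels on front face plane
s=cv2.imread("pics/s6f.png");g=cv2.cvtColor(s,cv2.COLOR_BGR2GRAY)
print(g[184:202,214:236])
for px in ((223,190),(225,193),(226,196)):
    o,d=ray("scene",px);t=((C+A*.006-o)@A)/(d@A);X=o+t*d-C;print(px,"r",np.hypot(X@Y,X[2]),"th",np.degrees(np.arctan2(X@Y,X[2])))
E
```

```text
[148 149 150 151 152 153 152 151 149 147 147 147 147 147 148 148 148 148
 147 147 146 146 145 144 143 143 143 143 143 143 143 144 144 144 144 143
 143 141 132 108  73  47  40  40  41  40  40  47  77 112 132 136 136 133
 133 134 135 136 135 134 132 132 131 130 130 129 128 126 126 125 124 124
 123 120 114 107 108 133 173 207 217 216 208 199 195]
[[124 127 140 157 172 175 154 116  82  64  62  60  60  62  61  61  62  62
   61  60  60  61]
 [125 138 158 175 184 186 177 153 116  80  64  60  60  61  63  63  63  64
   63  62  61  60]
 [148 165 176 180 174 171 175 172 150 110  72  59  63  70  76  77  79  77
   77  72  68  61]
 [179 186 182 169 155 150 160 171 165 129  82  64  78  96 105 107 108 108
  105  98  89  78]
 [187 183 166 149 142 141 145 153 150 122  82  79 105 122 130 132 134 134
  133 128 121 112]
 [174 158 142 138 137 137 135 130 116  89  72  89 113 126 131 134 138 142
  142 143 141 138]
 [148 133 133 135 131 127 122 109  83  58  61  83 100 107 111 116 124 129
  135 138 141 143]
 [128 125 130 128 118 108 101  92  69  48  49  67  83  88  91  94 100 105
  111 116 125 134]
 [129 123 
[... 386 characters left out ...]
8  85  85  85  82  75  65  63  71  80  83  84  84
   84  84  84  84]
 [146 150 146 132 112  95  87  85  85  85  82  80  79  80  82  83  84  84
   85  85  85  85]
 [141 143 147 144 132 112  94  86  84  85  85  85  84  84  83  83  84  84
   84  85  86  84]
 [140 141 144 147 145 132 112  93  86  85  86  86  85  85  83  84  84  85
   85  84  85  86]
 [139 140 141 145 147 145 132 111  93  85  85  85  85  85  84  84  84  85
   85  85  84  85]
 [139 140 140 141 144 147 144 129 104  89  86  85  85  85  85  84  85  85
   85  85  85  86]]
(223, 190) r 0.07775228036674357 th -26.2817886636028
(225, 193) r 0.06915173210201402 th -25.294928891643117
(226, 196) r 0.06086508917602831 th -27.205249382630775
```

View pics/w6c.png

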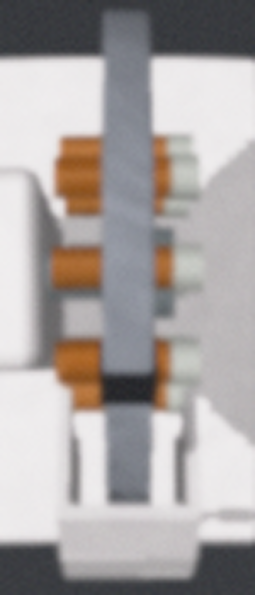

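The black line crosses the rim at wrist pixel (327, 124), width 9 px, sharply visible.

```bash
cat > ang.py <<'E'
import sys
from wr import *
def cyl(o,D,r=.08):
    p=np.array([(o-C)@Y,(o-C)[2]]);d=np.array([D@Y,D[2]])
    a=d@d;b=p@d;c=p@p-r*r;t=(-b-np.sqrt(b*b-a*c))/a
    X=p+t*d;return np.degrees(np.arctan2(X[0],X[1])),((o-C)+t*D)@A*1e3
if __name__=="__main__":
    n=sys.argv[1];u=float(sys.argv[2])
    for v in map(float,sys.argv[3:]):
        o,D=raywrist(n,(u,v));print(v,cyl(o,D[0]))
E
python3 ang.py w6 327 119.4 123.9 128.3
python3 - <<'E'
from ang import *
c=robot.calibration("scene");o,d=ray("scene",(223.5,188.5));print("scene rim",cyl(o,d))
E
```

```text
119.4 (np.float64(-22.326840357584782), np.float64(-0.5707070237361586))
123.9 (np.float64(-25.18291481388133), np.float64(-0.5725986898119728))
128.3 (np.float64(-28.086665257072436), np.float64(-0.5731139388916437))
scene rim (np.float64(-26.026441898109297), np.float64(2.812422350748051))
```

The line is at -25.2° (measured width 8.0 mm ✓.; scene gives about -26°). Pinch at -15° next, then turn 25.3°.

```bash
python3 plan.py 150:-28 140:-20 130:-15 60:-15
```

```text
now r 188.5 th -31.5 ax -2.3 mm t 8.3333 F [-0.6  1.  -0.2] w 0.0434
tool-z th -0.12 q [-0.63  0.48  1.35 -0.    1.31 -0.7 ]
150:-28 [2.79 0.25 2.84] [-0.39 27.88 -0.12]
140:-20 [5.05 0.25 2.93] [-0.39 19.88 -0.09]
130:-15 [6.47 0.26 3.53] [-0.39 14.88 -0.08]
60:-15 [ 8.27  0.3  10.3 ] [-0.39 14.88 -0.08]
```

Call:
{"api": "drive_tool", "payload": {"targets": [1.5,0.1,0.5,-0.2,3,0,3,0.2,1.2,-0.4,7,0,4.8,0.2,2.2,-0.4,11,0,6.5,0.2,3.5,-0.4,15,0,6.5,0.2,3.5,-0.4,15,0,6.5,0.2,3.5,-0.4,15,0,6.5,0.2,3.5,-0.4,15,0]}}

```text
time: 8.92
position: [0.5641, -0.2101, 0.2429]
tool_rot: [0.676, 0.725, 0.089, -0.094]
ft_force: [0.6, -0.3, 0.5]
grip_width: 0.0436
```

```bash
python3 plan.py 100:-15 60:-15
```

```text
now r 132.0 th -14.9 ax 0.6 mm t 8.9167 F [ 0.6 -0.3  0.5] w 0.0436
tool-z th -14.88 q [-0.64  0.53  1.39  0.2   1.39 -0.77]
100:-15 [-0.02 -0.07  3.2 ] [0.14 0.12 0.06]
60:-15 [-0.02 -0.08  7.2 ] [0.14 0.12 0.06]
```

Call:
{"api": "drive_tool", "payload": {"targets": [0,-0.1,2,0,0,0,0,-0.1,4,0,0,0,0,-0.1,5.5,0,0,0,0,-0.1,7.2,0,0,0,0,-0.1,7.2,0,0,0,0,-0.1,7.2,0,0,0]}}

```text
time: 9.42
position: [0.5617, -0.1917, 0.1733]
tool_rot: [0.676, 0.725, 0.09, -0.094]
ft_force: [0.9, -0.6, -0.2]
grip_width: 0.0435
```

Call:
{"api": "drive_tool", "payload": {"targets": [0,0,0,0,0,0,0,0,0,0,0,0,0,0,0,0,0,0,0,0,0,0,0,0,0,0,0,0,0,0,0,0,0,0,0,0,0,0,0,0,0,0,0,0,0,0,0,0,0,0,0,0,0,0,0,0,0,0,0,0], "grip": 1, "squeeze": 8}}

```text
time: 10.25
position: [0.5623, -0.1921, 0.1732]
tool_rot: [0.677, 0.725, 0.09, -0.094]
ft_force: [2.9, -0.3, 1.3]
grip_width: 0.012
```

```bash
python3 plan.py 60:-15; python3 arc.py 59 1 2 4.5 7 9.5 12 14.5 17 19.5 22 24 25.3
```

```text
now r 60.0 th -15.3 ax 0.1 mm t 10.25 F [ 2.9 -0.3  1.3] w 0.012
tool-z th -14.96 q [-0.62  0.6   1.48  0.21  1.23 -0.78]
60:-15 [ 0.04 -0.01  0.  ] [ 0.23  0.04 -0.01]
2.0 0.21 0.01
4.5 0.46 0.03
7.0 0.72 0.06
9.5 0.97 0.1
12.0 1.22 0.15
14.5 1.47 0.21
17.0 1.72 0.29
19.5 1.96 0.37
22.0 2.2 0.47
24.0 2.39 0.55
25.3 2.51 0.61
```

Call:
{"api": "drive_tool", "payload": {"targets": [0.21,0,0,0,-2,0,0.47,0,0.02,0,-4.5,0,0.73,0,0.04,0,-7,0,0.99,0,0.08,0,-9.5,0,1.25,0,0.12,0,-12,0,1.5,0,0.18,0,-14.5,0,1.75,0,0.25,0,-17,0,2,0,0.33,0,-19.5,0,2.25,0,0.42,0,-22,0,2.44,0,0.51,0,-24,0,2.57,0,0.56,0,-25.3,0,2.57,0,0.56,0,-25.3,0]}}

```text
time: 11.25
position: [0.5604, -0.1649, 0.1742]
tool_rot: [0.679, 0.729, -0.06, 0.067]
ft_force: [2.6, 0.1, 0.9]
grip_width: 0.012
```

Call:
{"api": "drive_tool", "payload": {"targets": [0,0,0,0,0,0,0,0,0,0,0,0,0,0,0,0,0,0]}}

```text
time: 11.5
position: [0.5605, -0.1658, 0.1744]
tool_rot: [0.68, 0.728, -0.06, 0.067]
ft_force: [4.1, 2.1, 1.8]
grip_width: 0.0119
```

```bash
python3 plan.py
```

```text
now r 60.0 th 10.1 ax 0.1 mm t 11.5 F [4.1 2.1 1.8] w 0.0119
tool-z th 10.27 q [-0.4   0.52  1.63 -0.2   0.92 -0.35]
```

Released and withdrawn radially, then a look from the same kind of pose.

Call:
{"api": "drive_tool", "payload": {"targets": [0,0,0,0,0,0,0,0,0,0,0,0,0,0,0,0,0,0,0,0,0,0,0,0,0,0,0,0,0,0,0,0,0,0,0,0,0,0,-2,0,0,0,0,0,-4,0,0,0,0,0,-6,0,0,0,0,0,-8,0,0,0,0,0,-9,0,0,0,0,0,-9,0,0,0], "grip": 0}}

```text
time: 12.5
position: [0.5598, -0.1498, 0.2652]
tool_rot: [0.68, 0.728, -0.06, 0.069]
ft_force: [-0.5, 0.5, -0.4]
grip_width: 0.0433
```

```bash
python3 plan.py; python3 - <<'E'
from h import *
_,R=pose(.1,0);print(rel(C+Y*-.085+Z*.155,R))
E
```

```text
now r 152.2 th 10.0 ax 0.6 mm t 12.5 F [-0.5  0.5 -0.4] w 0.0433
tool-z th 10.43 q [-0.37  0.4   1.55 -0.18  1.12 -0.36]
(array([-11.06,  -0.05,   1.52]), array([ 0.38, 10.43, -0.05]))
```

Call:
{"api": "drive_tool", "payload": {"targets": [-2,0,0,0,3,0,-4.5,0,0.4,0.2,6,0,-7,0,0.8,0.4,9,0,-9.5,0,1.2,0.4,10.4,0,-11,0,1.5,0.4,10.4,0,-11,0,1.5,0.4,10.4,0,-11,0,1.5,0.4,10.4,0,-11,0,1.5,0.4,10.4,0]}}

```text
time: 13.17
position: [0.5653, -0.2584, 0.2666]
tool_rot: [0.683, 0.731, -0.001, -0.004]
ft_force: [-0.1, 0.1, 0.1]
grip_width: 0.0436
```

```bash
python3 look.py w7; python3 - <<'E'
from wr import *
im=cv2.imread("pics/w7.png");cv2.imwrite("pics/w7c.png",cv2.resize(im[0:185,290:365],None,fx=3.2,fy=3.2,interpolation=cv2.INTER_CUBIC))
g=cv2.cvtColor(im,cv2.COLOR_BGR2GRAY)
for r,x in enumerate(g[40:160,323:331].mean(1).round().astype(int)): print(r+40,x,end="; ")
p,d=robot.camera("scene");cv2.imwrite("pics/s7f.png",p[...,::-1]);cv2.imwrite("pics/s7.png",cv2.resize(p[160:320,190:410,::-1],None,fx=3.6,fy=3.6,interpolation=cv2.INTER_CUBIC))
E
```

```text
13.1667 [ 0.56532816 -0.25838404  0.26655799] [ 0.6825  0.7308 -0.0012 -0.0038] [-6.080e-01  4.820e-01  1.384e+00 -1.000e-03  1.283e+00 -6.760e-01] [-0.1  0.1  0.1]
(array([ 8.23,  0.12, -3.34]), array([-0.39, -0.22, -0.04]))
40 118; 41 120; 42 121; 43 121; 44 122; 45 122; 46 124; 47 125; 48 126; 49 126; 50 124; 51 124; 52 125; 53 129; 54 132; 55 135; 56 135; 57 133; 58 131; 59 132; 60 132; 61 133; 62 136; 63 137; 64 138; 65 141; 66 142; 67 140; 68 140; 69 139; 70 138; 71 140; 72 140; 73 141; 74 143; 75 143; 76 144; 77 144; 78 144; 79 144; 80 143; 81 143; 82 143; 83 142; 84 142; 85 142; 86 143; 87 143; 88 144; 89 144; 90 146; 91 146; 92 147; 93 146; 94 148; 95 147; 96 147; 97 145; 98 132; 99 107; 100 74; 101 50; 102 44; 103 46; 104 45; 105 44; 106 46; 107 46; 108 57; 109 85; 110 118; 111 140; 112 149; 113 150; 114 149; 115 148; 116 147; 117 147; 118 146; 119 148; 120 148; 121 150; 122 150; 123 149; 124 148; 125 148; 126 147; 127 148; 128 148; 129 149; 130 148; 131 149; 132 149; 133 148; 134 147; 135 146; 136 147; 137 146; 138 146; 139 145; 140 144; 141 144; 142 144; 143 144; 144 146; 145 145; 146 144; 147 141; 148 140; 149 137; 150 136; 151 136; 152 136; 153 136; 154 137; 155 136; 156 136; 157 136; 158 135; 159 134;
```

View pics/s7.png

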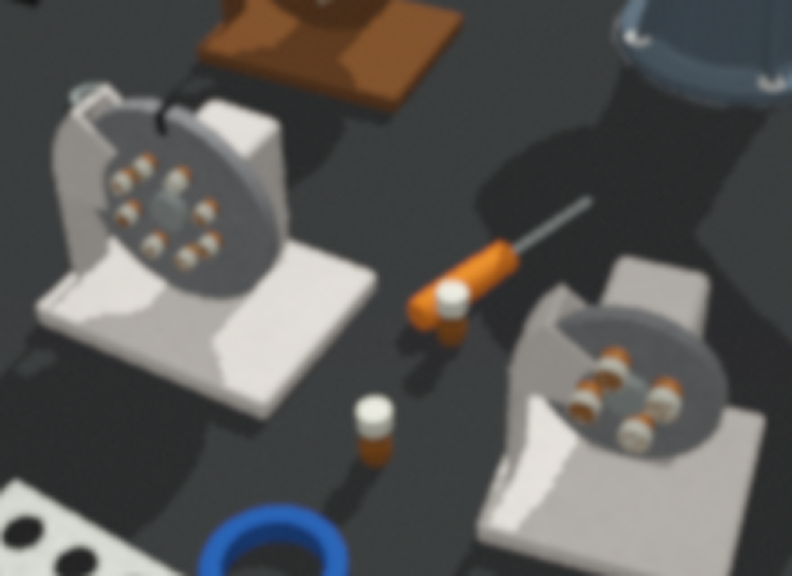

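View pics/w7c.png

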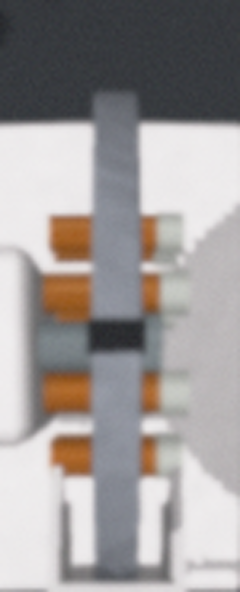

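The line is now on top: wrist rows ~99.5–109.5 at col 327, and scene crop (165,115). The small wheel looks unchanged.

```bash
python3 ang.py w7 327 99.4 104.4 109.4
python3 - <<'E'
from ang import *
# scene: line on front face and rim
s=cv2.imread("pics/s7f.png");g=cv2.cvtColor(s,cv2.COLOR_BGR2GRAY).astype(float)
v,u=np.nonzero(g[184:200,228:250]<62);u+=228;v+=184
for a,b in zip(u,v):
    o,d=ray("scene",(a,b));t=((C+A*.006-o)@A)/(d@A);X=o+t*d-C;r=np.hypot(X@Y,X[2])
    if .062<r<.079: print((a,b),int(g[b,a]),round(r*1e3,1),round(np.degrees(np.arctan2(X@Y,X[2])),1))
o,d=ray("scene",(239,186.5));print(cyl(o,d))
# relative to fits in this wrist view: circle fit
from scipy.optimize import least_squares
m=np.zeros((400,640),bool);m[35:165,319:335]=1
X,u,v=wpts("w7",m);a=X@A;k=(abs(a-.5475)<.0045)&(X[:,2]>.14);y=(X@Y)[k];z=X[k,2]
f=least_squares(lambda p:np.hypot(y-p[0],z-p[1])-.08,[-.215,.115],loss="soft_l1",f_scale=.002);print(f.x,abs(f.fun).mean())
k2=k&(v>=103)&(v<=106);print("line pts y,z",(X@Y)[k2].mean(),X[k2,2].mean())
E
```

```text
99.4 (np.float64(2.747041435316101), np.float64(0.45696522162403913))
104.4 (np.float64(0.023842669168348693), np.float64(0.45666392791811306))
109.4 (np.float64(-2.6892439931667447), np.float64(0.4576622836939208))
(np.int64(234), np.int64(191)) 53 78.8 -0.4
(np.int64(233), np.int64(192)) 54 74.7 -3.1
(np.int64(234), np.int64(192)) 40 75.7 -0.7
(np.int64(233), np.int64(193)) 51 71.7 -3.6
(np.int64(234), np.int64(193)) 37 72.6 -1.1
(np.int64(235), np.int64(193)) 59 73.8 1.3
(np.int64(233), np.int64(194)) 54 68.6 -4.1
(np.int64(234), np.int64(194)) 36 69.6 -1.5
(np.int64(235), np.int64(194)) 49 70.7 1.0
(np.int64(233), np.int64(195)) 58 65.5 -4.7
(np.int64(234), np.int64(195)) 40 66.5 -1.9
(np.int64(235), np.int64(195)) 45 67.5 0.7
(np.int64(234), np.int64(196)) 48 63.4 -2.4
(np.int64(235), np.int64(196)) 46 64.4 0.4
(np.float64(-0.06315526822374366), np.float64(-13.032234368054864))
[-0.21443434  0.11536865] 0.0005501212880999432
line pts y,z -0.21469521988621723 0.1965041925216043
```

```bash
python3 - <<'E'
from rig import robot
print(robot.get_obs()["time"],robot.get_obs()["ft_force"]);print(robot.hand_in())
E
```

```text
13.2667 [-0.03775832  0.95977453 -0.47522   ]
the job is handed in; nothing more can be done
None
```

I turned the larger wheel by its rim until the black index line stood straight up, let go of it, and handed the job in at 13.3 s. It took two pinches at 8 N. The first swept about 50° to bring the line out from under the hood. I then measured the line at -25.2° and turned the last 25.3°.

- **Final angle:** with the wheel let go, the wrist camera put the line at 0.0° from the top, with the rim fit off by about 0.5 mm. The scene camera read about -1°; at its 2 mm calibration it cannot resolve better than about 1.4°.
- **Contact:** after release the hand was clear above the wheel, with under about 1 N on the wrist. The wrist force readings during the turns stayed at about 5 N.
- **Smaller wheel and look-alike:** I touched neither. The smaller wheel looked unchanged in the last scene picture, though its index line was not visible in any picture, so that check is by its vials only.

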